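Slide the work carrier round the curved guide rail into its spring latch

ROBOT

A 6-joint arm with a two-finger parallel gripper is mounted at the origin on a cart in front of the work surface, level with it; the furniture and walls round the work are solid. World frame = base frame: x ahead of the robot, y to its left, z up, the work surface at z = 0. Lengths are in m, angles in rad, forces in N, time in s.
With the tool pointing down it reaches from about 0.4 to 0.825 m from the base axis. Payload 7 kg.
Tool frame: the origin (TCP) lies midway between the tips of the shut fingers; the grasp point (between the pads) lies arm.hold_point_z behind it (arm.hold_point_z is the distance from the TCP to the grasp point, in m); z points along the fingers, y is the line along which they close (so a half turn about z gives the same grasp; the last joint's range is limited). The gripper opens to 88 mm and grips with 3 to 60 N. Pads are 19 mm wide; open, the fingers measure 130 mm over their backs; the gripper's body (78 mm by 193 mm) begins 47 mm behind the grasp point.
Start: joints at [1.503, 0.359, 0.012, 0, -1.224, -0.288], TCP at [0.235, 0.633, 0.227] pointing down, gripper open.
Joint ranges: [-3.07, 3.07], [-1.43, 2.12], [-1.02, 1.25], [-3.03, 1.67], [-3.05, -0], [-3.03, 3.03]. Speed limits (rad/s): [2.39, 2.39, 3.01, 3.14, 3.14, 3.14].

INTERFACE

Orientations are given as [roll, pitch, yaw] about the fixed x, y, z axes, in that order (R = Rz(yaw) Ry(pitch) Rx(roll)).
In Python, from station import arm gives the robot as it stands.
- The arm moves only by the shell command python3 -m crank 'ROWS' [OPENING] [FORCE]. ROWS is JSON, a list that holds one entry, the list of rows, each a list of 4 numbers: the shift along the tool's x, y, z in units of 25 mm (1.0 is 25 mm), then the turn about the tool's z in units of 5 degrees (1.0 is 5 degrees). A call has 1 to 12 rows; each row is the pose to reach, as a shift and turn from the pose commanded when the call began, along the tool's axes at that moment; what a row does not reach only later rows make up. A row lasts 1/8 s, in which the tool goes at most 62.5 mm and 10.7 degrees, less where a joint would pass 70% of its speed; a pose out of reach is approached as far as the arm can. A call with a gripper value outside its range is refused whole. OPENING is the closure, from 0 (fully open) to 1 (shut), set as the call begins (- or left out, the last holds). The fingers move at their own pace and stop on an object; FORCE is the grip in N (left out, the last holds). Time passes only in rows, so rows that repeat a pose let the fingers close. It gives the time, the measured TCP pose, the force, the opening and the grip force at its end, in the units of the state.
- arm.get_state(): the state, without advancing time (a new reading comes with each control period).
- arm.grab_frame(name): name is "scene" or "top" or "wrist"; returns (picture, depth): 420x560x3 uint8, red, green, blue; 420x560 float32, m along the optical axis (not along the pixel's ray), 0 where there is no reading.
- arm.get_calibration(name): a dict with "mtx" (3x3 intrinsics, pixels), "k1" (the pictures are not rectified: a ray, as slopes to the right and down, at radius r is drawn at 1 + k1 r^2 times it, then the intrinsics apply), "R" (3x3) and "t" (3): a world point X has camera coordinates R X + t; the wrist camera has in their place "mount" (4x4, takes a point from camera to tool coordinates, whose origin is the TCP and whose axes are the flange's). Camera axes: x right, y down, z forward; pixel columns grow to the right and rows downward; lengths in m; the calibration is good to about 2 mm. A picture is of the moment at which its call begins: read the wrist's pose just before it. get_calibration takes no time and is no camera call.
- arm.job_done(): hands the job in; it is judged then, once.
Trained networks look in the newest picture that a camera, given by its name, has taken for a name from the list of things; names that differ only in an ending like _2 or _b are one class to them, and where a whole thing is asked for, a point or a joint stands for the part that bears it (a point fixed in the world has none). Each returns a list of dicts, best first, with "score" (0 to 1); they miss things now and then, are a little off and sometimes report something else, mostly with a low value. They report only what shows in the picture. A call takes as long as a camera call.
- arm.recognise(thing, camera): "extent" ([left, top, width, height] in pixels, round what is visible of it).
- arm.trace(thing, camera): "mask" (420x560 bool, what is visible of it) and "extent" ([left, top, width, height] in pixels, round what is visible of it).
The state is a dict: "t": time; "q": joint angles; "qd": joint speeds; "joint_efforts": joint torques, N m; "eef_pos": TCP position; "ee_rot": TCP orientation; "force": force on the tool from outside, world axes, zero at the start; "moment": the same for the moment, N m; "width": finger opening in m; "gripper_force": force on a finger pad.
Only numpy, scipy, OpenCV 4.12 (cv2) and the standard library are available. Lean on these libraries where they do the work, as an engineer would, in place of code of your own. Each camera call takes 0.05 s, during which the arm holds its last target. There are 200 camera calls.

TASK

Pick up the loose work carrier by its post, set it flat on the plywood board at the flared mouth of the curved guide rail, and slide it along the rail, round the corner and against the sprung buffer at the far end until the spring bolt snaps out behind it; then let go. Keep the carrier down in the rail all the way, feel your way along and never force it (a push of 10 N is more than enough), and leave the other things where they are.

Things in the scene. Friction and masses are not known exactly. Their poses are not given: they have to be found in the camera images.
- carrier: loose work carrier, 0.22 to 0.45 kg: dark steel block 56 long (its x), 32 wide (its y), 18 high, vertical edges rounded to 3, the same either way round; waxed (friction on the rail 0.2 to 0.3). A round upright steel post of diameter 16 on its middle, 18 to 65 above its underside, is the grip. Origin: centre of its underside. Starts on the table right of the board.
- board: fixed plywood board 12 thick on the table, x -160 to 150 and y -145 to 160 in its frame (origin on its underside; at yaw 0 x points away from the robot, y left). The aluminium rail on it, with end stop, bolt and buffer, counts as part of it. The rail was screwed down by hand: it may lie up to 6 mm off along y and be turned by up to 0.05 rad about the board's origin; readings do not show this.
- mouth (a point): nominal point on the board's top (board frame -70, -75, 12; axes as the board's) where the rail's straight entry begins: an open channel 39 wide between walls 5 thick and 12 high. Before it the walls flare from 39 to about 80 apart at board x -102; behind it the channel runs straight along board +x, at y -75, to x 0. The rail's offset is not included.
- bend (a point): nominal centre of the quarter bend, on the board's top (board frame 0, -5, 12; axes as the board's). The channel's centre line turns left about it with radius 70, from (0, -75) to (70, -5), and goes on straight along board +y at x 70. The rail's offset is not included.
- seat (a point): nominal place of the carrier's underside centre when latched (board frame 70, 71, 12). The end stop there (bolt and buffer) is clamped up to 12 mm before or past this along y, besides the rail's offset; not in readings. From the seat, the bolt's ramp starts 52 before, its square back is 28 before; the buffer's free face is 25 past: seating presses it 3 of its 6 mm (0.8 N per mm), then it is hard.
- latch (a joint): steel spring bolt in the outer (+x) wall of the last straight: 0 = standing out 13 mm into the channel, grows (m, to 0.016; 0.006 or more beside the carrier) as the passing carrier pushes it back into its housing (spring 1.2 to 2.8 N across the channel), snaps back to 0 when the carrier's tail has passed it
- sanding_block: bystander: wooden sanding block 55 x 97 x 27, lying on the board inside the bend; origin: centre of its underside
- tape_measure: bystander: yellow tape measure 33 x 86 x 65 standing on the table left of the board; origin: centre of its underside
- pin_tin: bystander: flat blue tin 57 x 81 x 29 on the table to the right; origin: centre of its underside

How it is judged:
By the outcome, as a careful person would: the job done as asked, in the order asked, and still so for the second after the job is handed in, with the robot touching nothing.
It also fails if it takes over 72 s, if anything falls off the work surface, if the arm or the gripper's body presses on something with over 40 N, if the wrist force passes 120 N, or if a joint passes its speed limit or range.

## Working session

There is one attempt and no reset: what is moved stays moved. The work goes in short steps, Python scripts to look and compute and a shell command to move; the robot and the scene stay as the last step left them, time stands still between calls to the robot, and variables do not carry over. Pictures are saved under pics/ and viewed, at most 10 in all, crops included, and the job is handed in when it is done.

```bash
ls; mkdir -p pics; cat > h.py <<'E'
import numpy as np, cv2
from station import arm
from scipy.spatial.transform import Rotation as Ro
def cam(n):
    c=arm.get_calibration(n); 
    if 'mount' in c:
        s=arm.get_state(); T=np.eye(4); T[:3,:3]=Ro.from_euler('xyz',s['ee_rot']).as_matrix(); T[:3,3]=s['eef_pos']
        W=T@np.array(c['mount'])
    else:
        R=np.array(c['R']);t=np.array(c['t']); W=np.eye(4); W[:3,:3]=R.T; W[:3,3]=-R.T@t
    return np.array(c['mtx']),c['k1'],W
def rays(c,px):
    K,k1,W=c; p=np.atleast_2d(px).astype(float)
    d=np.stack([(p[:,0]-K[0,2])/K[0,0],(p[:,1]-K[1,2])/K[1,1]],1); u=d.copy()
    for _ in range(20): u=d/(1+k1*(u**2).sum(1,keepdims=True))
    return np.c_[u,np.ones(len(u))]
def atz(c,px,z):
    W=c[2]; r=rays(c,px)@W[:3,:3].T; o=W[:3,3]; return o+r*((z-o[2])/r[:,2])[:,None]
def pts(c,px,dep):
    W=c[2]; return (rays(c,px)*np.asarray(dep)[:,None])@W[:3,:3].T+W[:3,3]
def proj(c,X):
    K,k1,W=c; p=(np.atleast_2d(X)-W[:3,3])@W[:3,:3]; u=p[:,:2]/p[:,2:]; u=u*(1+k1*(u**2).sum(1,keepdims=True)); return u*[K[0,0],K[1,1]]+[K[0,2],K[1,2]]
def save(n,im): cv2.imwrite('pics/'+n,im[:,:,::-1])
E
python3 - <<'E'
from h import *
print(arm.get_state(), arm.hold_point_z)
c=cam('top'); im,d=arm.grab_frame('top'); save('top.png',im); np.savez('top.npz',im=im,d=d)
for th in ['carrier','board','mouth','latch','sanding_block','tape_measure','pin_tin']:
    for r in arm.trace(th,'top')[:1]:
        v,u=np.nonzero(r['mask']&(d>0)); P=pts(c,np.c_[u,v],d[v,u]); print(th,r['score'],r['extent'],np.percentile(P,[2,50,98],axis=0).round(3).tolist())
im,d=arm.grab_frame('scene'); save('scene.png',im)
E
```

```text
pics
{'t': 0.0, 'q': array([ 1.50309279e+00,  3.59363545e-01,  1.10513008e-02, -3.39353922e-04,
       -1.22410587e+00, -2.88083281e-01]), 'qd': array([ 1.52969719e-03, -2.74440274e-04, -4.21788706e-04, -2.04452328e-03,
        4.02806792e-04, -1.90557745e-06]), 'joint_efforts': array([ 9.63355269e-04, -5.82720709e+01,  2.93063951e+01,  6.99716136e+00,
        6.92514455e-03, -1.48803665e-04]), 'eef_pos': array([0.23499032, 0.6322463 , 0.22563644]), 'ee_rot': array([ 3.13994706e+00, -1.54948447e-04, -3.55902262e-01]), 'force': array([-0.36933713,  0.18076288, -0.54808756]), 'moment': array([ 0.03895509, -0.00574675,  0.03055863]), 'gripper_force': 0.0, 'width': 0.08753852594563075} 0.0188
carrier 0.76 [355.1, 215.4, 16.2, 23.4] [[0.458, -0.218, 0.005], [0.484, -0.198, 0.018], [0.512, -0.182, 0.066]]
board 0.87 [165.6, 138.5, 122.9, 132.4] [[0.411, 0.026, 0.005], [0.572, 0.169, 0.012], [0.718, 0.328, 0.028]]
mouth 0.94 [161.3, 145.4, 129.9, 122.3] [[0.41, 0.025, 0.004], [0.571, 0.17, 0.012], [0.72, 0.33, 0.028]]
latch 0.48 [166.1, 140.7, 124.0, 129.2] [[0.41, 0.026, 0.005], [0.572, 0.169, 0.012], [0.718, 0.328, 0.027]]
sanding_block 0.68 [199.6, 223.5, 36.2, 25.0] [[0.443, 0.161, 0.032], [0.472, 0.205, 0.039], [0.502, 0.252, 0.045]]
tape_measure 0.81 [139.7, 225.6, 38.9, 15.2] [[0.473, 0.328, -0.004], [0.491, 0.368, 0.055], [0.513, 0.409, 0.065]]
pin_tin 0.6 [410.5, 221.2, 31.6, 29.3] [[0.427, -0.413, -0.001], [0.464, -0.37, 0.028], [0.501, -0.329, 0.034]]
```

```bash
python3 - <<'E'
import cv2
im=cv2.imread('pics/top.png')[125:280,130:450]; cv2.imwrite('pics/topc.png',cv2.resize(im,None,fx=2.5,fy=2.5,interpolation=cv2.INTER_CUBIC))
E
```

```text
(no output)
```

View pics/topc.png

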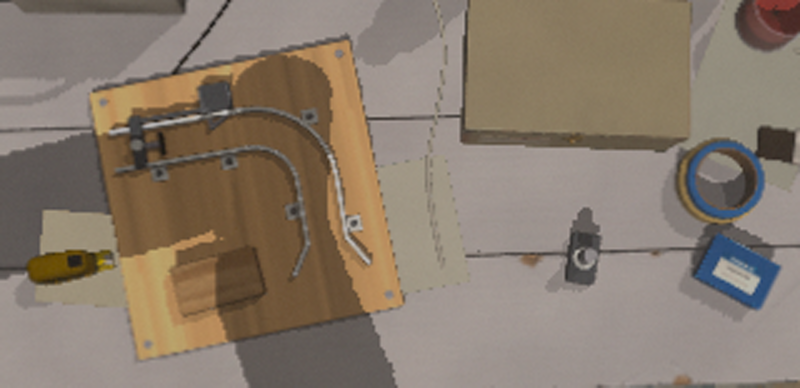

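View pics/scene.png

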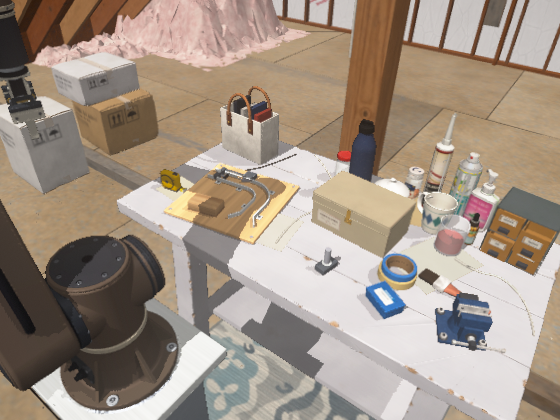

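The top picture shows the mouth at the lower right of the board (full-frame about 265,230). The rail runs up and bends left to the end stop (186,183), with the bolt housing at (215,163). The carrier stands upright at (363,228), and a big box lies beyond it. Next I fit the board pose and check heights.

```bash
cat >> h.py <<'E'
def rel(target,yaw=None,s=None):
    s=s or arm.get_state(); R=Ro.from_euler('xyz',s['ee_rot']).as_matrix()
    d=R.T@(np.array(target)-s['eef_pos'])/0.025
    return d.round(2).tolist(), None if yaw is None else round(-np.degrees(yaw-s['ee_rot'][2])/5,2)
E
python3 - <<'E'
from h import *
z=np.load('top.npz'); c=cam('top'); d=z['d']
v,u=np.mgrid[0:420,0:560]; P=pts(c,np.c_[u.ravel(),v.ravel()],d.ravel()).reshape(420,560,3)
# board corners picked in crop (2.5x, offset 130,125)
cr=np.array([[93,91],[349,38],[403,304],[138,359]])/2.5+[130,125]
X=atz(c,cr,0.012)[:,:2]; B=np.array([[150,160],[150,-145],[-160,-145],[-160,160]])/1e3
a=B-B.mean(0);b=X-X.mean(0); H=a.T@b; yaw=np.arctan2(H[0,1]-H[1,0],H[0,0]+H[1,1])
R=np.array([[np.cos(yaw),-np.sin(yaw)],[np.sin(yaw),np.cos(yaw)]]); t=X.mean(0)-R@B.mean(0)
print('yaw',yaw,'t',t,'res',(X-(B@R.T+t)).round(4).tolist())
for n,p in dict(mouth=(-.07,-.075),bend=(0,-.005),seat=(.07,.071)).items(): print(n,R@p+t)
for n,(a0,b0,a1,b1) in dict(stop=(180,170,198,195),housing=(208,156,224,172),box=(318,130,402,178)).items():
    q=P[b0:b1,a0:a1].reshape(-1,3); print(n,'zmax',np.percentile(q[:,2],[50,90,100]).round(3),q.min(0).round(3),q.max(0).round(3))
print(np.array(arm.get_calibration('wrist')['mount']).round(3), cam('wrist')[0])
print(rel([0.50,0.17,0.36],0.0))
E
```

```text
yaw 0.16905649303189982 t [0.57087697 0.16860778] res [[-0.0006, -0.0044], [-0.0001, 0.0024], [0.0011, 0.0026], [-0.0004, -0.0006]]
mouth [0.51449382 0.08289932]
bend [0.57171823 0.16367906]
seat [0.62793313 0.25037327]
stop zmax [0.017 0.03  1.434] [0.393 0.023 0.004] [0.666 0.312 1.434]
housing zmax [0.024 0.03  1.434] [0.393 0.023 0.006] [0.703 0.231 1.434]
box zmax [0.109 0.112 1.434] [ 0.393 -0.301  0.096] [0.744 0.023 1.434]
[[ 0.001 -0.966 -0.258  0.07 ]
 [ 1.     0.001  0.     0.001]
 [-0.    -0.258  0.966 -0.157]
 [ 0.     0.     0.     1.   ]] [[364.27742302   0.         273.16758235]
 [  0.         364.27742302 205.35484986]
 [  0.           0.           1.        ]]
([16.38, 13.66, -5.34], np.float64(-4.08))
```

```bash
python3 -m crank '[[[2,1.2,0,-0.4],[4,2.4,0,-0.8],[6,3.6,0,-1.2],[8,5,0,-1.6],[10,6.2,0,-2],[12,7.4,0,-2.4],[14,8.7,0,-2.8],[16,10,0,-3.2],[18,11.2,0,-3.6],[19.5,12.2,0,-4],[19.8,12.4,0,-4],[19.8,12.4,0,-4]]]'
python3 - <<'E'
from h import *
s=arm.get_state(); print(s['eef_pos'],s['ee_rot'],s['q'].round(2),s['force'])
im,d=arm.grab_frame('wrist'); save('w1.png',im); np.savez('w1.npz',im=im,d=d,**{'W':cam('wrist')[2]})
E
```

```text
t: 1.95
eef_pos: [0.5913, 0.1693, 0.2264]
ee_rot: [-3.142, 0.0, -0.008]
force: [-0.4, -0.0, 0.2]
width: 0.0876
gripper_force: 0.0
[0.59125521 0.16927099 0.22640379] [-3.14155675e+00  2.41112318e-04 -8.43695594e-03] [ 0.6   0.26 -0.13 -0.   -1.18  0.97] [-0.43053674 -0.03184502  0.16614488]
```

View pics/w1.png

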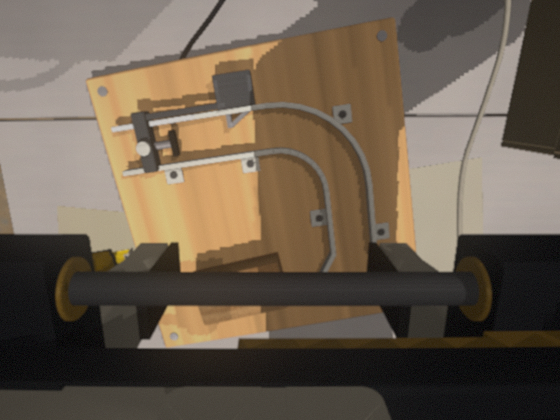

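The wrist picture shows both walls clearly: outer from (115,130) round to (380,230), inner from (125,173) to (330,265). The stop is at (145,140) and the bolt housing at (232,90). I'll fit the rail model to the depth points at wall height.

```bash
cat > fit.py <<'E'
from h import *
from scipy.optimize import least_squares
z=np.load('w1.npz'); K,k1,_=cam('wrist'); c=(K,k1,z['W']); d=z['d']
v,u=np.mgrid[0:240,0:560]; P=pts(c,np.c_[u.ravel(),v.ravel()],d[:240].ravel()); 
g=P[(np.abs(P[:,0]-.571)<.15)&(np.abs(P[:,1]-.169)<.15)]; print('z hist',np.histogram(g[:,2],np.arange(-.002,.046,.003)))
def model(p,Q):
    co,si=np.cos(p[2]),np.sin(p[2]); q=(Q-p[:2])@np.array([[co,-si],[si,co]])  # to board frame
    x,y=q.T
    return q,np.where(x<0,-(y+.075),np.where(y>-.005,x-.07,np.hypot(x,y+.005)-.07)) # + = outer side
p0=np.array([.571,.1686,.169])
def show(tag,Q):
    def f(p):
        _,s=model(p,Q); return np.abs(s)-.022
    p=p0.copy()
    for w in (.012,.007,.005):
        q,_=model(p,Q); m=(np.abs(f(p))<w)&(q[:,0]>-.065)&(q[:,1]<.10)
        f2=lambda pp:(np.abs(model(pp,Q[m])[1])-.022)
        p=least_squares(f2,p,loss='soft_l1',f_scale=.002).x
    print(tag,p.round(4),m.sum(),'rms',np.sqrt(np.mean(f2(p)**2)).round(4)); return p
Q=g[(g[:,2]>.020)&(g[:,2]<.028)][:,:2]; p=show('depth',Q)
# image edge: bright ridge (top-hat) rays intersected at z=.024
gr=cv2.cvtColor(z['im'],cv2.COLOR_RGB2GRAY)[:240]; hsv=cv2.cvtColor(z['im'],cv2.COLOR_RGB2HSV)[:240]
m=(hsv[...,1]<60)&(gr>70); vv,uu=np.nonzero(m); X=atz(c,np.c_[uu,vv],.024)[:,:2]; p2=show('img',X)
def W(p,a): co,si=np.cos(p[2]),np.sin(p[2]); return (np.array([[co,-si],[si,co]])@a+p[:2]).round(4)
for n,a in dict(start=(-.12,-.075),mouth=(-.07,-.075),bendin=(0,-.075),bendc=(0,-.005),bendout=(.07,-.005),seat=(.07,.071)).items(): print(n,W(p,a),W(p2,a))
im=z['im'].copy()
for s in (-.0195,.0195):
    L=[(x,-.075-s) for x in np.linspace(-.07,0,30)]+[((.07+s)*np.sin(a),-.005-(.07+s)*np.cos(a)) for a in np.linspace(0,1.57,40)]+[(.07+s,y) for y in np.linspace(0,.1,40)]
    for a in L:
        w=W(p2,np.array(a)); e=proj(c,[*w,.024])[0]; cv2.circle(im,(int(e[0]+.5),int(e[1]+.5)),0,(255,0,0),-1)
save('fit.png',cv2.resize(im[:300,70:450],None,fx=2,fy=2))
# stop parts heights
hi=g[g[:,2]>.029]; q,_=model(p,hi[:,:2]); print('high pts board frame',np.c_[q,hi[:,2]][::max(1,len(hi)//12)].round(3).tolist())
E
python3 fit.py
```

```text
z hist (array([ 2718,    15,     4,  1721, 42654,  1950,   243,   570,  3135,
        1626,  1043,    26,   155,     2,     0]), array([-0.002,  0.001,  0.004,  0.007,  0.01 ,  0.013,  0.016,  0.019,
        0.022,  0.025,  0.028,  0.031,  0.034,  0.037,  0.04 ,  0.043]))
depth [0.5713 0.1677 0.131 ] 3105 rms 0.0019
img [0.5714 0.1685 0.1332] 3397 rms 0.002
start [0.4621 0.0776] [0.4624 0.0782]
mouth [0.5117 0.0842] [0.512  0.0848]
bendin [0.5811 0.0933] [0.5814 0.0941]
bendc [0.5719 0.1627] [0.5721 0.1635]
bendout [0.6413 0.1719] [0.6415 0.1728]
seat [0.6314 0.2472] [0.6314 0.2481]
high pts board frame [[0.088, -0.01, 0.384], [0.088, -0.01, 0.384], [0.088, -0.01, 0.384], [0.077, 0.115, 0.029], [0.067, 0.121, 0.036], [0.05, 0.119, 0.03], [0.088, -0.01, 0.384], [0.048, -0.076, 0.297], [0.048, -0.077, 0.298], [0.048, -0.076, 0.299], [0.049, -0.075, 0.3], [0.048, -0.075, 0.3], [0.049, -0.074, 0.302]]
```

View pics/fit.png

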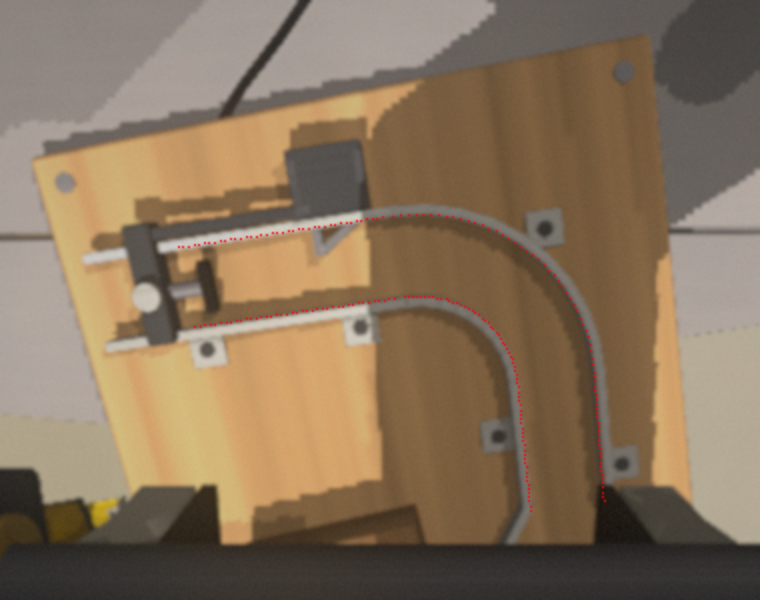

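The fit lies on the channel's inner edges (rail yaw about 0.132, 2 mm rms). The bolt's square back is near fit pixel (316,250) and the buffer face near (215,285). Now on to the carrier.

```bash
python3 -m crank '[[[-0.7,2.1,0,0],[-1.4,4.2,0.1,0],[-2.1,6.3,0.2,0],[-2.8,8.5,0.4,0],[-3.5,10.6,0.6,0],[-4.2,12.8,0.8,0],[-4.8,14.6,1,0],[-4.8,14.8,1,0],[-4.8,14.8,1,0]]]'
python3 - <<'E'
from h import *
z=np.load('w1.npz'); K,k1,_=cam('wrist'); c=(K,k1,z['W'])
p=np.array([.5714,.1682,.1325]); co,si=np.cos(p[2]),np.sin(p[2])
for n,px,h in (('face',(177.5,143),.022),('boltback',(228,124),.02),('bolttip',(229.5,127),.02)):
    X=atz(c,px,h)[0,:2]-p[:2]; print(n,[co*X[0]+si*X[1],-si*X[0]+co*X[1]])
c=cam('wrist'); s=arm.get_state(); print(s['eef_pos'],s['ee_rot'],s['q'].round(2))
im,d=arm.grab_frame('wrist'); r=arm.trace('carrier','wrist')[0]; print(r['score'],r['extent'])
m=r['mask']; v,u=np.nonzero(m&(d>0)); P=pts(c,np.c_[u,v],d[v,u]); 
t=P[P[:,2]>.058]; print('post top',len(t),t.mean(0),t[:,2].max())
b=P[(P[:,2]>.012)&(P[:,2]<.024)]; rect=cv2.minAreaRect((b[:,:2]*1000).astype(np.float32)); print('block',len(b),rect)
im=im.copy(); im[m!=cv2.erode(m.astype(np.uint8),None).astype(bool)]=[255,0,0]; save('w2.png',im)
E
```

```text
t: 3.12
eef_pos: [0.469, -0.1989, 0.2018]
ee_rot: [-3.142, -0.001, -0.007]
force: [0.4, 0.9, -0.7]
width: 0.0876
gripper_force: 0.0
face [np.float64(0.06838080010686892), np.float64(0.08676820687527505)]
boltback [np.float64(0.07940035725600761), np.float64(0.034602719726488165)]
bolttip [np.float64(0.07636003239438903), np.float64(0.033634305976209436)]
[ 0.46896915 -0.19885123  0.20184606] [-3.14154335e+00 -6.64756398e-04 -6.51048948e-03] [-0.02  0.1  -0.38 -0.   -1.08  1.58]
0.63 [258.9, 134.8, 40.7, 63.1]
post top 291 [ 0.48538571 -0.20280048  0.06410791] 0.06615135473437261
block 1543 ((484.9393005371094, -202.85464477539062), (31.912134170532227, 55.9034423828125), 78.9126205444336)
```

View pics/w2.png

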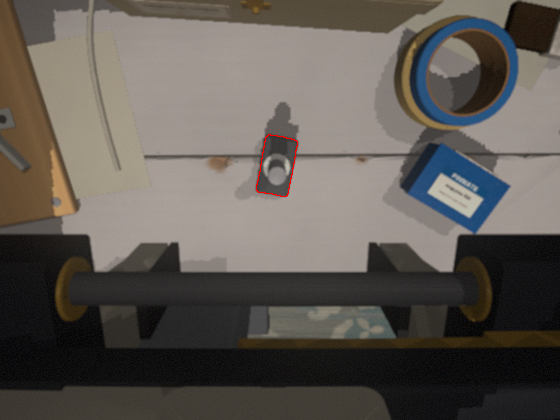

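The trace fits the block: centre (0.485,-0.203), 56 x 32, yaw about -11°, post top 0.064-0.066 high, all consistent with the given sizes. Grasping.

```bash
python3 -m crank '[[[0.65,0.15,1.5,1.1],[0.65,0.15,3.5,2.15],[0.65,0.15,5.5,2.15],[0.65,0.15,6.6,2.15],[0.65,0.15,7.0,2.15],[0.65,0.15,7.0,2.15]]]' 0 && python3 -m crank '[[[0,0,0,0],[0,0,0,0],[0,0,0,0],[0,0,0,0],[0,0,0,0],[0,0,0,0]]]' 1 40
```

```text
t: 3.98
eef_pos: [0.4854, -0.2027, 0.0267]
ee_rot: [3.141, 0.0, -0.193]
force: [1.3, 0.1, 0.1]
width: 0.0879
gripper_force: 0.0
t: 4.72
eef_pos: [0.4849, -0.2034, 0.0266]
ee_rot: [-3.142, 0.0, -0.194]
force: [1.1, -0.8, 0.0]
width: 0.0332
gripper_force: 0.0
```

```bash
python3 -m crank '[[[0,0,0,0],[0,0,0,0],[0,0,0,0],[0,0,0,0]]]' 1 40; python3 - <<'E'
from h import *
s=arm.get_state(); 
p=np.array([.5714,.1682,.1325]); co,si=np.cos(p[2]),np.sin(p[2]); R=np.array([[co,-si],[si,co]])
for x in (-.125,-.115,-.1): 
    w=R@[x,-.075]+p[:2]; print(x,w,rel([*w,.09],.1325), rel([*w,.12],.1325))
E
```

```text
t: 5.22
eef_pos: [0.4849, -0.2033, 0.0265]
ee_rot: [-3.142, 0.0, -0.194]
force: [0.6, 0.3, -0.5]
width: 0.0154
gripper_force: 40.0
-0.125 [0.45740411 0.07734332] ([-3.25, -10.8, -2.54], np.float64(-3.75)) ([-3.25, -10.8, -3.74], np.float64(-3.75))
-0.115 [0.46731646 0.07866444] ([-2.87, -10.93, -2.54], np.float64(-3.75)) ([-2.87, -10.93, -3.74], np.float64(-3.75))
-0.1 [0.48218498 0.08064613] ([-2.3, -11.12, -2.54], np.float64(-3.75)) ([-2.3, -11.12, -3.74], np.float64(-3.75))
```

```bash
python3 -m crank '[[[0,0,-0.8,0],[0,0,-2,0],[-0.5,-2,-2,-0.8],[-1,-4,-2,-1.6],[-1.5,-6,-2,-2.4],[-2,-8,-2,-3.2],[-2.5,-10,-2,-3.75],[-2.75,-10.9,-2,-3.75],[-2.75,-10.95,-2,-3.75],[-2.75,-10.95,-1.3,-3.75],[-2.75,-10.95,-0.8,-3.75],[-2.75,-10.95,-0.8,-3.75]]]'
python3 - <<'E'
from h import *
s=arm.get_state(); print(s['eef_pos'],s['ee_rot'],s['force'],s['width'])
im,d=arm.grab_frame('wrist'); save('w3.png',im)
im,d=arm.grab_frame('scene'); save('s3.png',cv2.resize(im[140:260,140:320],None,fx=4,fy=4))
E
```

```text
t: 6.72
eef_pos: [0.4694, 0.0774, 0.0455]
ee_rot: [3.14, 0.003, 0.132]
force: [-0.2, -1.0, -2.6]
width: 0.0154
gripper_force: 40.0
[0.46937522 0.07735204 0.04547797] [3.14041780e+00 2.70369041e-03 1.31845590e-01] [-0.16143708 -1.01458717 -2.64923402] 0.015435924805498746
```

View pics/w3.png

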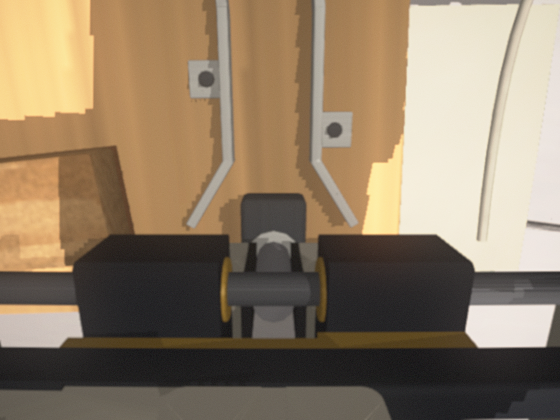

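The wrist picture shows the carrier (front edge at rows 195, columns 242-305, centre 273) in line with the channel (inner edges 230 and 315, centre about 272), with its nose in the flare. Lowering gently.

```bash
python3 -m crank '[[[0,0,0.1,0],[0,0,0.18,0],[0,0,0.24,0],[0,0,0.24,0]]]'; python3 -m crank '[[[0,0,0.03,0],[0,0,0.06,0],[0,0,0.06,0]]]'
```

```text
t: 7.32
eef_pos: [0.4702, 0.0785, 0.0405]
ee_rot: [3.142, 0.0, 0.133]
force: [-0.3, 0.9, -3.6]
width: 0.0153
gripper_force: 40.0
t: 7.7
eef_pos: [0.4703, 0.0785, 0.039]
ee_rot: [3.142, 0.0, 0.133]
force: [-0.1, 0.1, -3.6]
width: 0.0153
gripper_force: 40.0
```

```bash
python3 -m crank '[[[0,0,0.02,0],[0,0,0.04,0],[0,0,0.04,0]]]'; python3 -m crank '[[[0,0,0.02,0],[0,0,0.04,0],[0,0,0.04,0]]]'
```

```text
t: 8.07
eef_pos: [0.4705, 0.0786, 0.0384]
ee_rot: [-3.142, -0.0, 0.133]
force: [-3.1, 0.5, 4.1]
width: 0.0154
gripper_force: 40.0
t: 8.45
eef_pos: [0.4708, 0.0786, 0.0384]
ee_rot: [3.142, -0.001, 0.134]
force: [-6.2, -1.0, 16.4]
width: 0.0154
gripper_force: 40.0
```

Down on the board (pressing slightly too hard); ease off and slide into the straight entry.

```bash
python3 -m crank '[[[0,0,-0.04,0],[0.1,0,-0.05,0],[0.3,0,-0.05,0],[0.5,0,-0.05,0],[0.7,0,-0.05,0],[0.9,0,-0.05,0],[1.1,0,-0.05,0],[1.3,0,-0.05,0],[1.5,0,-0.05,0],[1.7,0,-0.05,0],[1.7,0,-0.05,0]]]'
python3 -m crank '[[[0.2,0,0,0],[0.4,0,0,0],[0.6,0,0,0],[0.8,0,0,0],[0.8,0,0,0]]]'
```

```text
t: 9.82
eef_pos: [0.5137, 0.0844, 0.0385]
ee_rot: [-3.142, -0.001, 0.133]
force: [0.4, -1.7, 3.4]
width: 0.0148
gripper_force: 40.0
t: 10.45
eef_pos: [0.533, 0.0869, 0.0385]
ee_rot: [3.142, -0.001, 0.133]
force: [-0.4, -0.9, 4.4]
width: 0.0151
gripper_force: 40.0
```

```bash
cat > plan.py <<'E'
from h import *
import sys
from scipy.optimize import minimize
P0=np.array([.5714,.1682,.1325]); YSEAT=.062
def cl(s): # centre line pose in rail frame (mm)
    L=70*np.pi/2
    if s<0: return np.array([s,-75.,0.])
    if s<L: a=s/70; return np.array([70*np.sin(a),-5-70*np.cos(a),a])
    return np.array([70.,-5+s-L,np.pi/2])
xs=np.linspace(-25,25,11); ys=np.linspace(-13,13,7); base=np.r_[[(x,y) for x in xs for y in(-13,13)],[(x,y) for y in ys for x in(-25,25)]]
def dev(x,y): return np.where(x<0,-(y+75),np.where(y>-5,x-70,np.hypot(x,y+5)-70))
def pose(s,o,w):
    c=cl(s); return np.array([c[0]+o*np.sin(c[2]),c[1]-o*np.cos(c[2]),c[2]+w])  # o>0 outward
def clear(s,o,w):
    p=pose(s,o,w); co,si=np.cos(p[2]),np.sin(p[2]); q=base@np.array([[co,si],[-si,co]])+p[:2]
    x,y=q.T; d=dev(x,y); d=np.where((x<0)&(y>-5),0,d); return 19.5-3-np.abs(d).max()
def best(s):
    f=lambda v:-clear(s,v[0],v[1])+.02*(v[0]**2+(v[1]*20)**2)*.1
    r=min((minimize(f,[o,w],method='Nelder-Mead') for o in(0,-2) for w in(0,.1)),key=lambda r:r.fun)
    return pose(s,*r.x),clear(s,*r.x),r.x
def toworld(p):
    co,si=np.cos(P0[2]),np.sin(P0[2]); return np.array([[co,-si],[si,co]])@(p[:2]/1e3)+P0[:2],p[2]+P0[2]
def rail(s):
    co,si=np.cos(P0[2]),np.sin(P0[2]); d=np.array(s['eef_pos'][:2])-P0[:2]; return np.r_[1e3*np.array([[co,si],[-si,co]])@d,s['ee_rot'][2]-P0[2]]
def arc(p):
    if p[0]<0: return p[0]
    if p[1]>-5: return 70*np.pi/2+p[1]+5
    return 70*np.arctan2(p[0],-(p[1]+5))
if __name__=='__main__':
    step=float(sys.argv[1]); n=int(sys.argv[2]); adj=np.array([float(a) for a in sys.argv[3:5]] or [0,0])  # outward mm, yaw rad
    s=arm.get_state(); r=rail(s); a=arc(r); print('rail',r.round(3),'arc',round(a,1),'z',s['eef_pos'][2].round(4),'F',s['force'].round(1),'M',s['moment'].round(2))
    b0=best(a); print('off from best now',(r-b0[0]).round(3))
    y=s['ee_rot'][2]; out=[]
    for i in range(1,n+1):
        p,c,v=best(a+i*step); p=p.copy(); t=cl(a+i*step)[2]; p[:2]+=adj[0]*np.array([np.sin(t),-np.cos(t)]); p[2]+=adj[1]
        w,yw=toworld(p); d=(w-s['eef_pos'][:2])/.025
        out.append([round(float(np.cos(y)*d[0]+np.sin(y)*d[1]),2),round(float(np.sin(y)*d[0]-np.cos(y)*d[1]),2),0,round(-np.degrees(yw-y)/5,2)])
    for i,o in enumerate(out): print(o)
    print('clear',round(c,2),v.round(3))
E
python3 plan.py 5 10
```

```text
rail [-4.8773e+01 -7.5497e+01  1.0000e-03] arc -48.8 z 0.0385 F [-0.4 -0.9  4.4] M [-0.48 -0.18  0.05]
off from best now [ 0.    -0.497  0.001]
[0.2, -0.02, 0, np.float64(0.01)]
[0.4, -0.02, 0, np.float64(0.01)]
[0.6, -0.02, 0, np.float64(0.01)]
[0.8, -0.02, 0, np.float64(0.01)]
[1.0, -0.02, 0, np.float64(0.0)]
[1.2, -0.02, 0, np.float64(-0.05)]
[1.4, -0.02, 0, np.float64(-0.17)]
[1.6, -0.03, 0, np.float64(-0.38)]
[1.8, -0.04, 0, np.float64(-0.66)]
[2.0, -0.06, 0, np.float64(-1.04)]
clear 2.3 [-1.011  0.073]
```

Feel both walls in the straight to centre the rail estimate.

```bash
python3 -m crank '[[[0,0.08,0,0],[0,0.14,0,0],[0,0.14,0,0]]]'; python3 -m crank '[[[0,-0.14,0,0],[0,-0.24,0,0],[0,-0.28,0,0],[0,-0.28,0,0]]]'
```

```text
t: 10.82
eef_pos: [0.5332, 0.0835, 0.0385]
ee_rot: [-3.141, -0.001, 0.133]
force: [2.2, 1.4, 3.5]
width: 0.0155
gripper_force: 40.0
t: 11.32
eef_pos: [0.5315, 0.0898, 0.0385]
ee_rot: [3.141, 0.001, 0.133]
force: [0.9, -1.4, 6.7]
width: 0.015
gripper_force: 40.0
```

```bash
python3 -m crank '[[[0,-0.04,0,0],[0,-0.04,0,0]]]';  python3 -m crank '[[[0,0.16,0,0],[0,0.32,0,0],[0,0.36,0,0],[0,0.36,0,0]]]'
```

```text
t: 11.58
eef_pos: [0.5315, 0.0902, 0.0385]
ee_rot: [3.14, 0.001, 0.133]
force: [1.1, -6.0, 5.3]
width: 0.015
gripper_force: 40.0
t: 12.08
eef_pos: [0.5329, 0.083, 0.0385]
ee_rot: [-3.141, -0.001, 0.133]
force: [-2.3, 4.7, 5.0]
width: 0.0156
gripper_force: 40.0
```

Walls felt at y 0.0831 and 0.0901: width matches 39 mm and the centre is 0.7 mm to the right of the fit. Updating.

```bash
sed -i 's/.5714,.1682,.1325/.5715,.1675,.1325/' plan.py; python3 plan.py 5 12
```

```text
rail [-49.422 -78.625   0.   ] arc -49.4 z 0.0385 F [-2.3  4.7  5. ] M [1.62 0.52 0.04]
off from best now [ 0.    -3.625  0.   ]
[0.2, -0.14, 0, np.float64(0.0)]
[0.4, -0.14, 0, np.float64(0.0)]
[0.6, -0.14, 0, np.float64(0.0)]
[0.8, -0.14, 0, np.float64(0.0)]
[1.0, -0.14, 0, np.float64(0.0)]
[1.2, -0.15, 0, np.float64(-0.04)]
[1.4, -0.15, 0, np.float64(-0.16)]
[1.6, -0.15, 0, np.float64(-0.35)]
[1.8, -0.17, 0, np.float64(-0.62)]
[2.0, -0.18, 0, np.float64(-0.99)]
[2.2, -0.21, 0, np.float64(-1.43)]
[2.39, -0.24, 0, np.float64(-1.97)]
clear 1.84 [-1.662  0.021]
```

```bash
python3 -m crank '[[[0.1,-0.15,0,0],[0.4,-0.16,0,0],[0.6,-0.16,0,0],[0.8,-0.16,0,0],[1.0,-0.16,0,0],[1.2,-0.16,0,-0.05],[1.4,-0.16,0,-0.15],[1.6,-0.17,0,-0.35],[1.8,-0.18,0,-0.6],[2.0,-0.2,0,-1],[2.0,-0.2,0,-1]]]'; python3 plan.py 5 8
```

```text
t: 13.45
eef_pos: [0.5815, 0.0936, 0.0385]
ee_rot: [3.141, 0.001, 0.221]
force: [-0.6, -2.2, 6.9]
width: 0.015
gripper_force: 40.0
rail [  0.15  -74.581   0.088] arc 0.2 z 0.0385 F [-0.6 -2.2  6.9] M [-0.45  0.18  0.  ]
off from best now [ 0.001 -0.488  0.005]
[0.2, -0.03, 0, np.float64(-0.38)]
[0.39, -0.04, 0, np.float64(-0.92)]
[0.59, -0.07, 0, np.float64(-1.55)]
[0.78, -0.1, 0, np.float64(-2.29)]
[0.97, -0.15, 0, np.float64(-3.11)]
[1.15, -0.21, 0, np.float64(-3.92)]
[1.34, -0.28, 0, np.float64(-4.74)]
[1.51, -0.36, 0, np.float64(-5.56)]
clear 1.62 [-1.883 -0.   ]
```

```bash
python3 -m crank '[[[0.2,-0.03,0,-0.4],[0.39,-0.04,0,-0.9],[0.59,-0.07,0,-1.55],[0.78,-0.1,0,-2.3],[0.97,-0.15,0,-3.1],[0.97,-0.15,0,-3.1]]]'; python3 plan.py 5 6
```

```text
t: 14.2
eef_pos: [0.6044, 0.1026, 0.0385]
ee_rot: [3.141, 0.001, 0.492]
force: [0.2, -1.4, 7.2]
width: 0.0149
gripper_force: 40.0
rail [ 24.036 -68.723   0.359] arc 25.2 z 0.0385 F [ 0.2 -1.4  7.2] M [-0.37  0.13  0.07]
off from best now [-0.004  0.012 -0.001]
[0.19, -0.01, 0, np.float64(-0.84)]
[0.39, -0.03, 0, np.float64(-1.65)]
[0.58, -0.06, 0, np.float64(-2.47)]
[0.77, -0.11, 0, np.float64(-3.29)]
[0.95, -0.17, 0, np.float64(-4.11)]
[1.13, -0.25, 0, np.float64(-4.93)]
clear 1.62 [-1.883 -0.   ]
```

```bash
python3 -m crank '[[[0.19,-0.01,0,-0.8],[0.39,-0.03,0,-1.65],[0.58,-0.06,0,-2.45],[0.77,-0.11,0,-3.3],[0.95,-0.17,0,-4.1],[1.13,-0.25,0,-4.95],[1.13,-0.25,0,-4.95]]]'; python3 plan.py 5 8
```

```text
t: 15.08
eef_pos: [0.6264, 0.1215, 0.0385]
ee_rot: [3.142, 0.001, 0.924]
force: [-0.2, -1.1, 5.3]
width: 0.0153
gripper_force: 40.0
rail [ 48.343 -52.849   0.791] arc 55.3 z 0.0385 F [-0.2 -1.1  5.3] M [-0.3   0.06 -0.01]
off from best now [-0.07   0.07   0.001]
[0.19, -0.0, 0, np.float64(-0.81)]
[0.39, -0.02, 0, np.float64(-1.63)]
[0.58, -0.06, 0, np.float64(-2.45)]
[0.77, -0.11, 0, np.float64(-3.26)]
[0.95, -0.17, 0, np.float64(-4.08)]
[1.13, -0.24, 0, np.float64(-4.9)]
[1.31, -0.33, 0, np.float64(-5.72)]
[1.48, -0.42, 0, np.float64(-6.45)]
clear 1.7 [-1.798 -0.008]
```

```bash
python3 -m crank '[[[0.19,0,0,-0.8],[0.39,-0.02,0,-1.65],[0.58,-0.06,0,-2.45],[0.77,-0.11,0,-3.25],[0.95,-0.17,0,-4.1],[1.13,-0.24,0,-4.9],[1.31,-0.33,0,-5.7],[1.31,-0.33,0,-5.7]]]'; python3 plan.py 4 8
```

```text
t: 16.08
eef_pos: [0.6396, 0.1527, 0.0385]
ee_rot: [-3.141, 0.001, 1.421]
force: [-0.6, -0.4, 5.9]
width: 0.0153
gripper_force: 40.0
rail [ 65.597 -23.651   1.289] arc 90.6 z 0.0385 F [-0.6 -0.4  5.9] M [-0.17 -0.04  0.06]
off from best now [ 0.071 -0.02  -0.004]
[0.16, -0.01, 0, np.float64(-0.64)]
[0.31, -0.02, 0, np.float64(-1.16)]
[0.47, -0.03, 0, np.float64(-1.61)]
[0.62, -0.05, 0, np.float64(-2.0)]
[0.78, -0.08, 0, np.float64(-2.33)]
[0.94, -0.11, 0, np.float64(-2.61)]
[1.09, -0.14, 0, np.float64(-2.84)]
[1.25, -0.18, 0, np.float64(-3.01)]
clear 3.14 [-0.117 -0.019]
```

```bash
python3 -m crank '[[[0.16,-0.01,0,-0.65],[0.31,-0.02,0,-1.15],[0.47,-0.03,0,-1.6],[0.62,-0.05,0,-2],[0.78,-0.08,0,-2.35],[0.94,-0.11,0,-2.6],[0.94,-0.11,0,-2.6]]]'; python3 plan.py 4 12
```

```text
t: 16.95
eef_pos: [0.6399, 0.1755, 0.0385]
ee_rot: [-3.14, 0.001, 1.647]
force: [-0.8, -2.5, 8.1]
width: 0.0151
gripper_force: 40.0
rail [68.846 -1.104  1.515] arc 113.9 z 0.0385 F [-0.8 -2.5  8.1] M [-1.08  0.35  0.04]
off from best now [-0.594  0.     0.002]
[0.16, 0.03, 0, np.float64(-0.21)]
[0.32, 0.02, 0, np.float64(-0.4)]
[0.48, 0.02, 0, np.float64(-0.52)]
[0.64, 0.01, 0, np.float64(-0.61)]
[0.8, 0.0, 0, np.float64(-0.64)]
[0.96, -0.01, 0, np.float64(-0.64)]
[1.12, -0.02, 0, np.float64(-0.64)]
[1.28, -0.03, 0, np.float64(-0.64)]
[1.44, -0.03, 0, np.float64(-0.64)]
[1.6, -0.04, 0, np.float64(-0.64)]
[1.76, -0.05, 0, np.float64(-0.64)]
[1.92, -0.06, 0, np.float64(-0.64)]
clear 3.5 [0. 0.]
```

```bash
python3 -m crank '[[[0.16,0.02,0,-0.2],[0.32,0.02,-0.02,-0.4],[0.48,0.02,-0.02,-0.5],[0.64,0.01,-0.02,-0.6],[0.8,0,-0.02,-0.65],[0.96,-0.01,-0.02,-0.65],[0.96,-0.01,-0.02,-0.65]]]';python3 -m crank '[[[0.16,-0.01,0,0],[0.32,-0.02,0,0],[0.48,-0.03,0,0],[0.64,-0.03,0,0],[0.8,-0.04,0,0],[0.96,-0.05,0,0],[0.96,-0.05,0,0]]]';  python3 plan.py 2 8
```

```text
t: 17.82
eef_pos: [0.6373, 0.1995, 0.0385]
ee_rot: [-3.139, 0.001, 1.704]
force: [-1.3, -2.0, 6.5]
width: 0.0153
gripper_force: 40.0
t: 18.7
eef_pos: [0.6329, 0.2232, 0.0385]
ee_rot: [-3.139, 0.001, 1.703]
force: [-1.7, -1.4, 7.1]
width: 0.0149
gripper_force: 40.0
rail [68.243 47.102  1.571] arc 162.1 z 0.0385 F [-1.7 -1.4  7.1] M [-0.54  0.73 -0.04]
off from best now [-1.757 -0.     0.   ]
[0.08, 0.07, 0, np.float64(0.0)]
[0.16, 0.07, 0, np.float64(0.0)]
[0.24, 0.07, 0, np.float64(0.0)]
[0.32, 0.07, 0, np.float64(0.0)]
[0.4, 0.07, 0, np.float64(0.0)]
[0.48, 0.07, 0, np.float64(0.0)]
[0.56, 0.07, 0, np.float64(0.0)]
[0.64, 0.07, 0, np.float64(0.0)]
clear 3.5 [0. 0.]
```

```bash
python3 -m crank '[[[0.1,0.02,0,0],[0.2,0.04,0,0],[0.3,0.04,0,0],[0.4,0.04,0,0],[0.4,0.04,0,0]]]';python3 -m crank '[[[0.04,0,0,0],[0.08,0,0,0],[0.08,0,0,0]]]';python3 -m crank '[[[0.04,0,0,0],[0.08,0,0,0],[0.08,0,0,0]]]'
```

```text
t: 19.32
eef_pos: [0.6326, 0.233, 0.0385]
ee_rot: [-3.139, 0.002, 1.703]
force: [-1.8, -2.5, 6.5]
width: 0.0154
gripper_force: 40.0
t: 19.7
eef_pos: [0.6323, 0.2347, 0.0385]
ee_rot: [-3.139, 0.002, 1.703]
force: [-2.1, -3.4, 6.1]
width: 0.0153
gripper_force: 40.0
t: 20.08
eef_pos: [0.6321, 0.2367, 0.0385]
ee_rot: [-3.139, 0.002, 1.703]
force: [-2.2, -2.8, 6.5]
width: 0.0151
gripper_force: 40.0
```

```bash
python3 -m crank '[[[0.04,0,0,0],[0.04,0,0,0]]]';python3 -m crank '[[[0.04,0,0,0],[0.04,0,0,0]]]';python3 -m crank '[[[0.04,0,0,0],[0.04,0,0,0]]]'
```

```text
t: 20.32
eef_pos: [0.632, 0.2377, 0.0385]
ee_rot: [-3.139, 0.002, 1.703]
force: [-1.4, -2.9, 6.0]
width: 0.0148
gripper_force: 40.0
t: 20.58
eef_pos: [0.6318, 0.2387, 0.0385]
ee_rot: [-3.139, 0.002, 1.703]
force: [-1.7, -2.7, 6.5]
width: 0.0153
gripper_force: 40.0
t: 20.82
eef_pos: [0.6317, 0.2397, 0.0385]
ee_rot: [-3.139, 0.002, 1.703]
force: [-2.4, -2.5, 5.5]
width: 0.0155
gripper_force: 40.0
```

```bash
python3 - <<'E'
from h import *
im,d=arm.grab_frame('wrist'); save('w4.png',im)
E
```

```text
(no output)
```

View pics/w4.png

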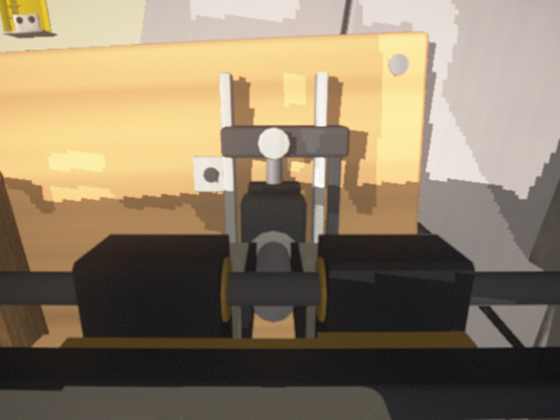

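The carrier's nose (row about 193) is just reaching the buffer pad (rows 183-193), centred between the walls (233, 315). Continue in 1 mm steps.

```bash
for i in 1 ; do python3 -m crank '[[[0.04,0,0,0],[0.04,0,0,0]]]';python3 -m crank '[[[0.04,0,0,0],[0.04,0,0,0]]]';python3 -m crank '[[[0.04,0,0,0],[0.04,0,0,0]]]'; done
```

```text
t: 21.12
eef_pos: [0.6317, 0.2406, 0.0385]
ee_rot: [-3.139, 0.002, 1.703]
force: [-1.8, -2.8, 5.6]
width: 0.0152
gripper_force: 40.0
t: 21.38
eef_pos: [0.6316, 0.2413, 0.0386]
ee_rot: [-3.139, 0.002, 1.703]
force: [-0.5, -3.6, 6.0]
width: 0.0146
gripper_force: 40.0
t: 21.62
eef_pos: [0.6316, 0.242, 0.0386]
ee_rot: [-3.139, 0.002, 1.703]
force: [-0.2, -5.0, 5.1]
width: 0.0152
gripper_force: 40.0
```

```bash
python3 -m crank '[[[0.04,0,0,0],[0.04,0,0,0]]]';python3 -m crank '[[[0.04,0,0,0],[0.04,0,0,0]]]'
```

```text
t: 21.88
eef_pos: [0.6314, 0.2428, 0.0386]
ee_rot: [-3.139, 0.003, 1.703]
force: [-0.0, -5.9, 5.4]
width: 0.0152
gripper_force: 40.0
t: 22.12
eef_pos: [0.6313, 0.2436, 0.0386]
ee_rot: [-3.139, 0.003, 1.703]
force: [0.6, -7.1, 6.6]
width: 0.0151
gripper_force: 40.0
```

Lateral bolt force has vanished and the buffer pushes back; draw back gently to verify that the bolt holds.

```bash
python3 -m crank '[[[-0.08,0,0,0],[-0.08,0,0,0]]]';python3 -m crank '[[[-0.04,0,0,0],[-0.04,0,0,0]]]';python3 -m crank '[[[-0.04,0,0,0],[-0.04,0,0,0]]]'
```

```text
t: 22.38
eef_pos: [0.6316, 0.2426, 0.0385]
ee_rot: [-3.14, 0.002, 1.703]
force: [-0.9, -5.3, 4.9]
width: 0.0153
gripper_force: 40.0
t: 22.62
eef_pos: [0.6318, 0.2422, 0.0385]
ee_rot: [-3.14, 0.001, 1.703]
force: [-2.4, -3.6, 4.4]
width: 0.0153
gripper_force: 40.0
t: 22.88
eef_pos: [0.6323, 0.2417, 0.0385]
ee_rot: [-3.141, 0.0, 1.704]
force: [-0.7, -2.9, 3.6]
width: 0.0153
gripper_force: 40.0
```

```bash
python3 -m crank '[[[-0.04,0,0,0],[-0.04,0,0,0]]]';python3 -m crank '[[[-0.04,0,0,0],[-0.04,0,0,0]]]';python3 -m crank '[[[-0.04,0,0,0],[-0.04,0,0,0]]]'
```

```text
t: 23.12
eef_pos: [0.6328, 0.241, 0.0385]
ee_rot: [-3.141, -0.0, 1.704]
force: [-0.7, -2.5, 1.1]
width: 0.015
gripper_force: 40.0
t: 23.38
eef_pos: [0.6329, 0.2404, 0.0386]
ee_rot: [3.141, -0.001, 1.704]
force: [-1.3, 0.9, -0.4]
width: 0.0155
gripper_force: 40.0
t: 23.62
eef_pos: [0.6331, 0.2401, 0.0387]
ee_rot: [3.141, -0.001, 1.704]
force: [-2.0, 4.7, -1.2]
width: 0.015
gripper_force: 40.0
```

The bolt blocks firmly at y≈0.240 (force rises 4 N in 0.3 mm): it is latched. Relax, let go, rise and look.

```bash
python3 -m crank '[[[0.05,0,0,0],[0.05,0,0,0]]]'; python3 -m crank '[[[0,0,0,0],[0,0,0,0],[0,0,0,0],[0,0,0,0],[0,0,0,0],[0,0,0,0]]]' 0.4; python3 -m crank '[[[0,0,-0.5,0],[0,0,-1.5,0],[0,0,-3,0],[-0.5,0,-5,0],[-1.5,0,-6.5,0],[-2,0,-7,0],[-2,0,-7,0],[-2,0,-7,0]]]'
python3 - <<'E'
from h import *
c=cam('wrist'); s=arm.get_state(); im,d=arm.grab_frame('wrist'); save('w5.png',im)
r=arm.trace('carrier','wrist')[0]; m=r['mask']; v,u=np.nonzero(m&(d>0)); P=pts(c,np.c_[u,v],d[v,u]); t=P[P[:,2]>.07]; print(r['score'],r['extent'],t.mean(0),t[:,2].max(),s['force'])
E
```

```text
t: 23.88
eef_pos: [0.633, 0.2404, 0.0386]
ee_rot: [3.142, -0.0, 1.704]
force: [-0.5, 2.5, -2.8]
width: 0.0153
gripper_force: 40.0
t: 24.62
eef_pos: [0.6329, 0.2402, 0.0388]
ee_rot: [3.142, 0.0, 1.704]
force: [0.3, 0.5, -0.8]
width: 0.0526
gripper_force: 0.0
t: 25.62
eef_pos: [0.6388, 0.1907, 0.2124]
ee_rot: [-3.14, 0.0, 1.704]
force: [1.2, -0.7, -0.4]
width: 0.0525
gripper_force: 0.0
0.92 [256.8, 99.1, 35.3, 64.5] [0.63304307 0.23973159 0.07618441] 0.078609700905445 [ 1.19763895 -0.71629839 -0.36857659]
```

View pics/w5.png

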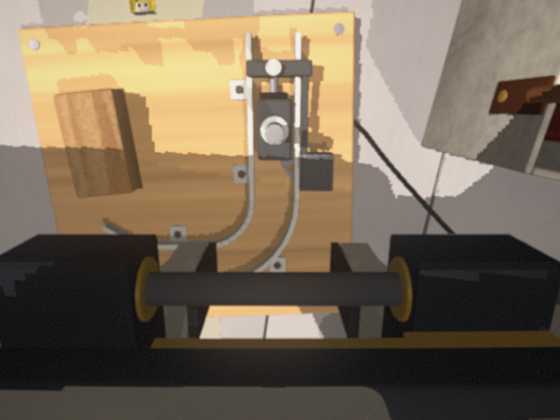

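The carrier sits at (257-292, 99-163), flat and against the buffer. I'll zoom in on the bolt near (292,165).

```bash
python3 - <<'E'
import cv2
im=cv2.imread('pics/w5.png')[50:210,210:350]; cv2.imwrite('pics/w5c.png',cv2.resize(im,None,fx=3.7,fy=3.7,interpolation=cv2.INTER_CUBIC))
E
```

```text
(no output)
```

View pics/w5c.png

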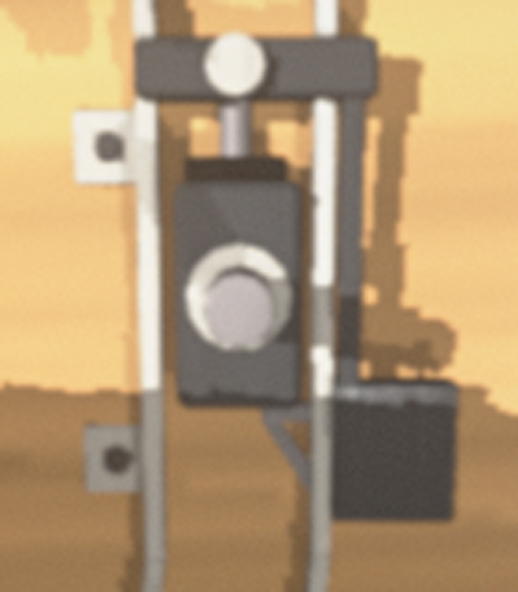

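The bolt's triangle (crop 265-310, 410-480) stands out fully behind the carrier's tail, and the carrier rests on the buffer.

```bash
python3 -c "
from station import arm
print(arm.job_done())"
```

```text
the job is handed in; nothing more can be done
None
```

The carrier is latched in the rail: it rests against the buffer with the spring bolt out behind its tail, confirmed by a gentle pull back and a close-up. The gripper has let go, and I handed the job in at about 26 s of the 72 s allowed.

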